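# Unfold the crank and clamp the plaque for burning

### The arm

A 6-joint arm with a two-finger parallel gripper is mounted at the origin on the work surface. World frame = base frame: x ahead of the robot, y to its left, z up, the work surface at z = 0. Lengths are in m, angles in rad, forces in N, time in s.
With the tool pointing down it reaches from about 0.425 to 0.95 m from the base axis. Payload 3.5 kg.
Tool frame: the origin (TCP) lies at the very end of the fingers, on their centre line; the grasp point (between the pads) lies 19 mm behind it (ctrl.grip_point_offset is the distance from the TCP to the grasp point, in m); z points along the fingers, y is the line along which they close (so a half turn about z gives the same grasp; the last joint's range is limited). The gripper opens to 85 mm and grips with 20 to 120 N. Pads are 22 mm wide; open, the fingers measure 114 mm over their backs; the gripper's body (76 mm by 85 mm) begins 54 mm behind the grasp point. The pads swing forward as they close: fully open they stand 13 mm farther back than shut.
Start: joints at [-1.326, 0.286, 1.577, -0, 1.279, -0.15], TCP at [0.26, -0.623, 0.231] pointing down, gripper open.
Joint ranges: [-2.77, 2.77], [-0.9, 2.22], [0.21, 2.48], [-1.53, 4.67], [0.24, 2.81], [-2.84, 2.84]. Speed limits (rad/s): [2.79, 2.79, 3.14, 3.14, 3.14, 3.14].

### API

Orientations are given as a unit quaternion [x, y, z, w].
In Python, from plant import telemetry, vision, ctrl gives the robot as it stands.
- The arm moves only by the tool arm_command, never from a script. Its argument "series" is one flat list of numbers, 7 for each row, row after row: the shift along the tool's x, y, z in cm, then the turn, a rotation vector about the tool's x, y, z in degrees, then the closure, from 0 (fully open) to 1 (shut). A call has 1 to 10 rows; each row is the pose to reach, as a shift and turn from the pose commanded when the call began, along the tool's axes at that moment; what a row does not reach only later rows make up. A row lasts 1/12 s, in which the tool goes at most 41.7 mm and 7.16 degrees, less where a joint would pass 70% of its speed; a pose out of reach is approached as far as the arm can. A call with a gripper value outside its range is refused whole. The fingers move at their own pace and stop on an object; "force" is the grip in N (left out, the last holds). Time passes only in rows, so rows that repeat a pose let the fingers close. It gives the time, the measured TCP pose, the force, the opening and the grip force at its end, in the units of the state.
- telemetry.get_state(): the state, without advancing time (a new reading comes with each control period).
- vision.read_camera(name): name is "side" or "top" or "wrist"; returns a dict with "color" (384x512x3 uint8, blue, green, red), "K" (3x3 intrinsics, pixels), "rvec" (rotation vector, rad) and "tvec" (3), from world to camera coordinates, as OpenCV has them; the wrist camera has in their place "T_tool_cam" (4x4, takes a point from camera to tool coordinates, whose origin is the TCP and whose axes are the flange's). Camera axes: x right, y down, z forward; pixel columns grow to the right and rows downward; lengths in m; the calibration is good to about 2 mm. A picture is of the moment at which its call begins: read the wrist's pose just before it. There is no depth.
- ctrl.sign_off(): hands the job in; it is judged then, once.
The state is a dict: "time": time; "qpos": joint angles; "dq": joint speeds; "joint_efforts": joint torques, N m; "eef_pos": TCP position; "tcp_rot": TCP orientation; "contact_force": force on the tool from outside, world axes, zero at the start; "wrist_torque": the same for the moment, N m; "opening": opening from 0.0 (shut) to 1.0 (fully open); "finger_force": force on a finger pad.
Only numpy, scipy, OpenCV 4.12 (cv2) and the standard library are available. Lean on these libraries where they do the work, as an engineer would, in place of code of your own. Each camera call takes 0.05 s, during which the arm holds its last target. There are 200 camera calls.

### The job

Clamp the wooden plaque in the engraving clamp: swing the folded red crank handle fully out until it stands up from the crank arm, then turn the crank clockwise until the plaque is held firmly between the sprung orange pad and the rear stop, with the pad pressed in about half of its travel, never bottomed hard. Do not turn the crank before the handle is out, leave the handle standing out, and leave the other things on the table where they are.

Things in the scene. Friction and masses are not known exactly. Their poses are not given: they have to be found in the camera images.
- station: Blue and silver engraving clamp, bolted down. Origin: underside; x points from the crank end to the rear stop, z up. Dark base plate, 12 mm thick, x -100 to 200 mm, y -140 to 140 mm; silver bed on it, top at z = 30 mm. At the crank end a blue gearbox has a sloped face (100 x 90 mm) whose outward normal leans 40 degrees from vertical, towards -x. Two posts, 382 mm high, at x = 75, y = +-130 mm carry the lamp bar.
- lamp_bar (a point): Middle of a fixed black lamp bar over the crank, 14 mm thick, 280 mm long along the station's y, at x = -100, z = 374 mm of the station. Arms at y = +-130 mm hold it from the posts behind. It bars a tool that comes straight down on the crank: come in along the slope's normal, under the bar, from the side away from the stop.
- crank_hub (a point): Where the crank's axis meets the sloped face. Frame: z is the axis, out of the face; the arm points along -x and turns with the crank. Steel arm 16 mm wide, top 14 mm above the face, 45 mm from axis to handle pivot; hub radius 13 mm, top 14 mm above the face; at the pivot two steel cheeks, 26 mm over their outsides, rise to 34 mm above the face.
- crank_pivot (a point): Hinge of the folding handle at the end of the crank arm: 45 mm from the crank's axis, 30 mm above the sloped face. The hinge's line is the crank frame's y.
- handle_end (a point): Point on the handle's centre line 42 mm from its pivot. The grip is a red round plastic sleeve 14 mm thick, from 10 to 52 mm from the pivot; it spins freely on its pin, so the fingers need not turn with the crank. Frame: x from pivot to free end, y along the hinge. Folded, it lies along the arm, its centre line 16 mm above the arm's top, its free end 7 mm past the crank's axis.
- handle (a joint): Fold angle of the handle: 0 = folded along the arm, 1.571 = fully out (parallel to the crank's axis, against its stop). Stays where it is left; about 1.2 N at its end moves it.
- crank (a joint): Crank angle in rad, grows clockwise as seen looking at the sloped face; a radian drives the blue jaw, with its orange pad, 5 mm towards the stop. At 0 the arm points down the slope and the pad's face is at x = 46 mm of the station. Turning takes about 6 N at the handle while the jaw runs free, and about 3 N more once the pad is half pressed in; the screw stays where it is left.
- stop: Blue rear stop bar, 20 x 120 x 30 mm, pinned at one of many places along the bed. Origin: middle of its underside, on the bed; its clamping face is 10 mm from it towards the crank. The moving jaw facing it carries the orange pad, a plate 8 x 110 x 26 mm on springs, which can be pressed in 8 mm towards the jaw, against about 6 N per mm.
- plaque: Loose wooden plaque with a burnt pattern, cut by hand, somewhere between 57 and 63 mm along the clamping direction, 96 mm wide, 16 mm thick, lying on the bed between pad and stop with gaps on both sides. Origin: centre of its underside.
- phone: Bystander: black phone 148 x 72 x 8 mm lying flat near the crank end of the clamp.
- pencil: Bystander: yellow square pencil, 140 mm long, 8 mm thick, lying on the clamp's base plate beside the bed.
- brush: Bystander: hand brush lying on the table.
- mug: Bystander: blue mug, 90 mm high.
- jar: Bystander: jar, 75 mm high.
- blank1: Bystander: bare wooden blank 90 x 120 x 18 mm.
- carton: Bystander: paper carton 62 x 95 x 160 mm.
Mind the look-alikes: they are no part of the job. Leave any blue look-alike of the plaque alone.

How it is judged:
On the way, in this order (a step that is already met when the one before it is completed fails the run):
1. the handle is swung fully out (value of joint handle above 1.4 rad), for 0.1 s.
2. the crank has clamped the plaque firmly between the pad and the stop (contact force between stop and plaque above 12 N), for 0.2 s.
At the end, for the whole second after the job is handed in: The plaque lies flat (within 0.06 rad) and at rest, clamped between pad and rear stop with 12 to 42 N (pad pressed in 2 to 7 of its 8 mm), and the handle still stands out (over 1.3 rad), the crank at rest (contact force between stop and plaque between 12 and 42 N and value of joint handle above 1.3 rad and angle between plaque's own z axis and vertical below 0.06 rad and linear speed of plaque below 0.01 m/s and velocity of joint crank below 0.1 rad/s); the robot touches nothing.
It fails at once if the crank is turned (its pivot moved over 20 mm) while the handle is not out (value of joint handle below 1.1 rad and distance of crank_pivot from where it was at the start of the episode above 0.02 m).
It fails at once if the plaque is crushed: the pad bottoms and the plaque is squeezed against the stop with over 60 N (contact force between stop and plaque above 60 N).
It fails at once if a bystander is moved over 30 mm (distance of any of phone, pencil, brush, mug, jar, blank1, carton from where it was at the start of the episode above 0.03 m).
It also fails if it takes over 72 s, if anything falls off the work surface, if the arm or the gripper's body presses on something with over 40 N, if the wrist force passes 120 N, or if a joint passes its speed limit or range.

## Working session

There is one attempt and no reset: what is moved stays moved. The work goes in short steps, Python scripts to look and compute and a tool call to move; the robot and the scene stay as the last step left them, time stands still between calls to the robot, and variables do not carry over. Pictures are saved under pics/ and viewed, at most 10 in all, crops included, and the job is handed in when it is done.

Besides the shell and the picture viewer there is one more tool, called after "Emit:" as name(argument=value, ...) on one line, values as JSON. arm_command: Moves the arm, as the interface text tells. Its arguments: {"type":"object","properties":{"series":{"type":"array","items":{"type":"number"}},"force":{"type":"number"}},"required":["series"]}

```bash
ls; mkdir -p pics; python3 - <<'E'
from plant import telemetry, vision, ctrl
import cv2,pickle
print(telemetry.get_state())
d={n:vision.read_camera(n) for n in("side","top")}
pickle.dump(d,open('cams.pkl','wb'))
for n in d:
    cv2.imwrite(f'pics/{n}0.png',d[n]['color']); print(n,d[n]['K'],d[n]['rvec'],d[n]['tvec'])
E
```

```text
pics
{'time': 0.0, 'qpos': array([-1.32602136e+00,  2.87184498e-01,  1.57815701e+00, -2.82259531e-05,
        1.27857512e+00, -1.50010302e-01]), 'dq': array([ 0.00099959,  0.00032498, -0.001294  , -0.00045171, -0.00101551,
       -0.00113548]), 'joint_efforts': array([ 6.05627920e-04, -4.05983770e+01, -2.92624515e+01, -1.04260180e-04,
        5.85809466e-03,  5.33632445e-07]), 'eef_pos': array([ 0.25946866, -0.62244106,  0.22994543]), 'tcp_rot': array([ 9.80579787e-01,  1.96117134e-01, -6.85319252e-05, -1.16004491e-03]), 'contact_force': array([ 0.2666286 ,  0.08607152, -0.00362974]), 'wrist_torque': array([-0.01103055,  0.07952444,  0.01038166]), 'finger_force': 0.0, 'opening': 1.001511792144702}
side [[499.15107183   0.         260.70029059]
 [  0.         499.15107183 195.92825497]
 [  0.           0.           1.        ]] [ 0.63931859  2.59253975 -1.23531843] [ 0.45266501 -0.00805654  1.95371894]
top [[405.02462598   0.         261.4237467 ]
 [  0.         405.02462598 191.69367746]
 [  0.           0.           1.        ]] [ 2.14239521 -2.13690344  0.20923672] [0.03149266 0.53742266 1.36641402]
```

View pics/side0.png

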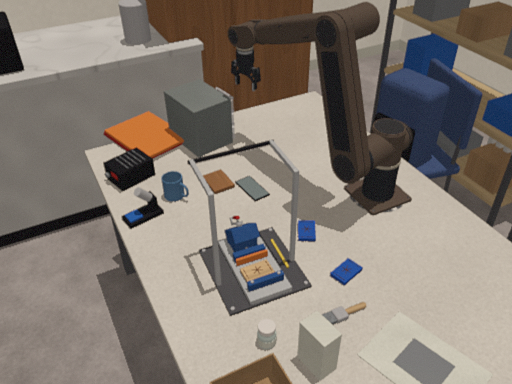

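View pics/top0.png

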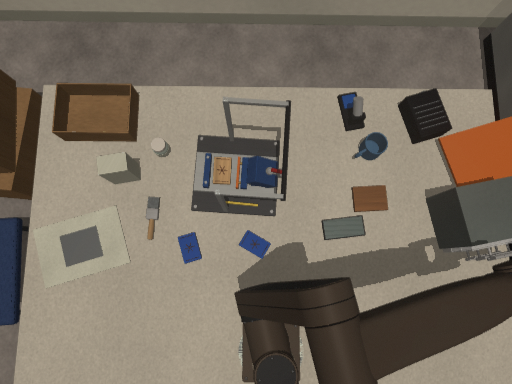

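Side and top views: the station is at about top (235,175), with the crank end (red handle about (278,171)) on the right, towards world −y. The stop is at (207,170) and the wooden plaque at (222,170). The blue look-alike tiles at (190,247) and (255,244) lie on the table, off the bed. I'll enlarge the station.

```bash
python3 - <<'E'
import cv2,pickle,numpy as np
d=pickle.load(open('cams.pkl','rb'))
a=cv2.resize(d['top']['color'][90:225,180:300],None,fx=4.4,fy=4.4,interpolation=cv2.INTER_CUBIC)
b=cv2.resize(d['side']['color'][205:310,190:315],None,fx=5,fy=5,interpolation=cv2.INTER_CUBIC)
cv2.imwrite('pics/topc.png',a);cv2.imwrite('pics/sidec.png',b)
for n in d:
    R=cv2.Rodrigues(d[n]['rvec'])[0]; print(n,-R.T@d[n]['tvec'])
E
```

```text
side [1.09787811 1.14243187 1.2294313 ]
top [0.29230148 0.06179339 1.43793032]
```

View pics/topc.png

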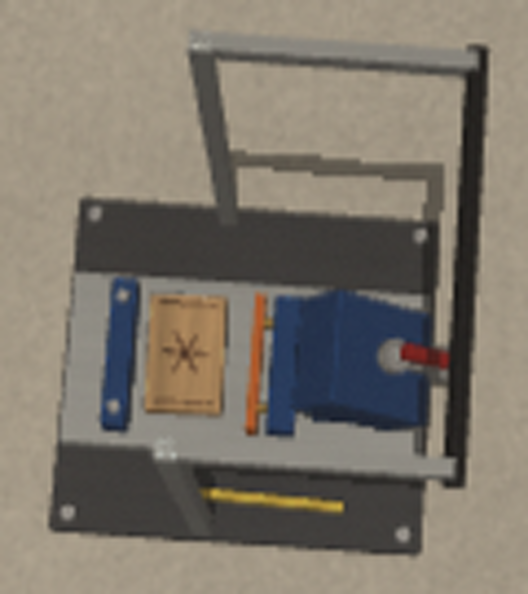

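View pics/sidec.png

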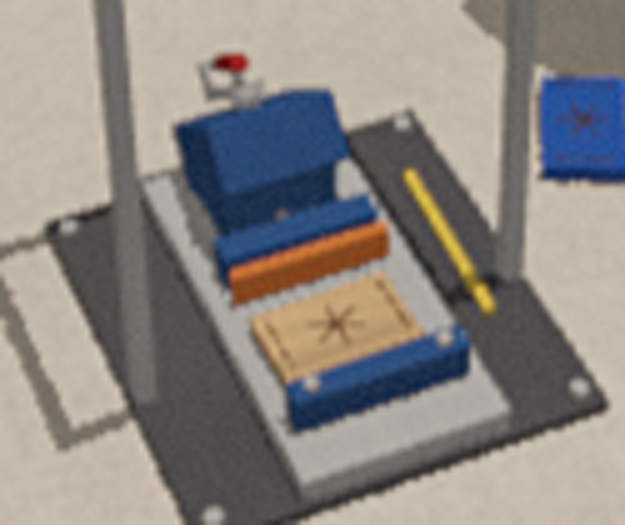

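```bash
cat > h.py <<'E'
import cv2,pickle,numpy as np
from scipy.optimize import least_squares
from scipy.spatial.transform import Rotation as Ro
d=pickle.load(open('cams.pkl','rb'))
def proj(n,P):
    c=d[n]; return cv2.projectPoints(np.float64(P).reshape(-1,1,3),c['rvec'],c['tvec'],c['K'],None)[0].reshape(-1,2)
T=lambda p:(np.float64(p)+.5)/4.4-.5+[180,90]
S=lambda p:(np.float64(p)+.5)/5-.5+[190,205]
def tri(pt,ps):
    r=lambda X:np.r_[proj('top',X)[0]-pt,proj('side',X)[0]-ps]
    s=least_squares(r,[.6,0,.1]); return s.x,np.abs(s.fun).max()
B=12e-3
st=np.array([[.2,-.14,B],[-.1,-.14,B],[-.1,.14,B],[.2,.14,B],[-.1,-.14,.381],[-.1,.14,.381]])
ot=T([(82,198),(437,222),(420,553),(50,530),(478,47),(455,485)])
ss=np.array([[-.1,.14,B],[.2,.14,B],[-.1,-.14,B]])
os_=S([(410,110),(607,405),(48,230)])
def world(p,P):
    c,s=np.cos(p[2]),np.sin(p[2]);P=np.atleast_2d(P)
    return np.c_[p[0]+c*P[:,0]-s*P[:,1],p[1]+s*P[:,0]+c*P[:,1],P[:,2]]
f=least_squares(lambda p:np.r_[(proj('top',world(p,st))-ot).ravel(),(proj('side',world(p,ss))-os_).ravel()],[.6,0,1.57])
p=f.x
def tost(X):
    q=np.array(X)-[p[0],p[1],0];c,s=np.cos(p[2]),np.sin(p[2]);return np.array([c*q[0]+s*q[1],-s*q[0]+c*q[1],q[2]])
E
python3 - <<'E'
from h import *
np.set_printoptions(precision=4,suppress=True)
print(p,f.fun.round(1))
for n,a,b in [('hub',(392,355),(245,92)),('redend',(404,352),(245,62)),('plaqA',(147,412),(422,332)),('stopscrew',(123,296),(312,382))]:
    X,e=tri(T(a),S(b)); print(n,X,tost(X),e)
# features on known planes from top: intersect ray
c=d['top'];R=cv2.Rodrigues(c['rvec'])[0];C=-R.T@c['tvec']
for n,a,z in [('gbtopL',(340,290),None)]+[('stopface_a',(138,282),.06),('stopface_b',(126,430),.06),('plq1',(153,295),.046),('plq2',(228,298),.046),('plq3',(147,412),.046),('plq4',(220,414),.046),('padf1',(255,294),.06),('padf2',(247,433),.06)]:
    if z is None: continue
    u=T(a); r=R.T@np.linalg.inv(c['K'])@[u[0],u[1],1]; X=C+r*(z-C[2])/r[2]; print(n,tost(X))
E
```

```text
[0.603  0.075  1.5075] [-0.7 -0.3  0.5 -0.2 -0.1  0.5 -0.7  0.1 -0.2 -0.4 -0.5 -0.   0.2 -0.4
  0.7 -0.8 -1.6 -1.5]
hub [0.5989 0.0101 0.1092] [-0.065  -0.0001  0.1092] 0.19756154546817584
redend [0.5958 0.0025 0.129 ] [-0.0729  0.0026  0.129 ] 0.5337486159893672
plaqA [0.5675 0.202  0.0439] [0.1245 0.0435 0.0439] 0.1229473235629257
stopscrew [0.6562 0.2216 0.0637] [ 0.1497 -0.0439  0.0637] 0.16160045608478413
stopface_a [ 0.1389 -0.0577  0.06  ]
stopface_b [0.1381 0.0624 0.06  ]
plq1 [ 0.1278 -0.0515  0.046 ]
plq2 [ 0.0675 -0.0532  0.046 ]
plq3 [0.1245 0.0443 0.046 ]
plq4 [0.0666 0.042  0.046 ]
padf1 [ 0.0454 -0.0543  0.06  ]
padf2 [0.0433 0.0584 0.06  ]
```

```bash
cat >> h.py <<'E'
from plant import telemetry, vision, ctrl
np.set_printoptions(precision=3,suppress=True)
s40,c40=np.sin(np.radians(40)),np.cos(np.radians(40))
n=np.array([-s40,0,c40]); up=np.array([c40,0,s40])
hub=np.array([-.065,0,.109])-.014*n
pivot=hub-.045*up+.03*n
def V(v): 
    c,s=np.cos(p[2]),np.sin(p[2]); return np.array([c*v[0]-s*v[1],s*v[0]+c*v[1],v[2]])
W=lambda P:world(p,P)[0]
RA=np.c_[V(up),V([0,-1,0]),V(-n)]   # tool x up the slope, y = -station y
RB=RA@np.diag([-1,-1,1])
def rel(pos,R):
    s=telemetry.get_state();R0=Ro.from_quat(s['tcp_rot'])
    print('t',s['time'],'pos',s['eef_pos'],'st',tost(s['eef_pos']),'q',s['qpos'],'F',s['contact_force'],'open',s['opening'])
    return np.r_[R0.inv().apply(np.array(pos)-s['eef_pos'])*100,(R0.inv()*Ro.from_matrix(R)).as_rotvec(degrees=True)]
E
python3 - <<'E'
from h import *
print(vision.read_camera('wrist')['T_tool_cam'])
print('pivot',pivot,'hub',hub,np.linalg.det(RA))
print(S((0,0)),[ (((proj('side',W(x))[0]-[190,205]+.5)*5-.5)) for x in (hub,pivot,pivot+.052*up)])
R0=Ro.from_quat(telemetry.get_state()['tcp_rot']).as_matrix()
print(rel([.35,-.42,.32],R0))
Q=W([-.30,0,.33]);print(Q,rel(Q,RA),rel(Q,RB))
E
```

```text
[[ 0.    -0.95  -0.312  0.08 ]
 [ 1.     0.    -0.     0.001]
 [ 0.    -0.312  0.95  -0.142]
 [ 0.     0.     0.     1.   ]]
pivot [-0.11   0.     0.092] hub [-0.056  0.     0.098] 0.9999999999999999
[189.6 204.6] [array([249.71, 112.17]), array([220.512,  69.908]), array([240.49 ,  68.733])]
t 0.15 pos [ 0.26  -0.623  0.23 ] st [-0.718  0.299  0.23 ] q [-1.326  0.287  1.578  0.     1.279 -0.15 ] F [-0.286  0.852  0.145] open 1.0007113111344395
[ 16.146 -15.234  -8.945   0.      0.      0.   ]
t 0.15 pos [ 0.26  -0.623  0.23 ] st [-0.718  0.299  0.23 ] q [-1.326  0.287  1.578  0.     1.279 -0.15 ] F [-0.286  0.852  0.145] open 1.0007113111344395
t 0.15 pos [ 0.26  -0.623  0.23 ] st [-0.718  0.299  0.23 ] q [-1.326  0.287  1.578  0.     1.279 -0.15 ] F [-0.286  0.852  0.145] open 1.0007113111344395
[ 0.584 -0.224  0.33 ] [ 45.272 -24.292  -9.92   22.131  35.647 -61.06 ] [ 45.272 -24.292  -9.92   40.225 -24.973 110.768]
```

Emit:
arm_command(series=[4, -4, -6, 0, 0, 0, 0, 10, -10, -9, 4, -3, 10, 0, 16, -15, -9, 8, -5, 20, 0, 20, -18, -9, 12, -8, 34, 0, 24, -20, -10, 16, -10, 46, 0, 28, -22, -10, 20, -13, 56, 0, 32, -22, -10, 24, -15, 66, 0, 36, -23, -10, 26, -16, 72, 0, 40, -24, -10, 29, -18, 80, 0, 45, -24, -10, 32, -20, 88, 0])

```text
time: 0.98
eef_pos: [0.4839, -0.3027, 0.3262]
tcp_rot: [0.925, -0.317, -0.145, -0.153]
contact_force: [0.1, -1.0, 0.5]
opening: 1.001
finger_force: 0.0
```

```bash
python3 - <<'E'
from h import *
Q=W([-.30,0,.33]);print(rel(Q,RB))
E
```

```text
t 0.9833 pos [ 0.484 -0.303  0.326] st [-0.384  0.095  0.326] q [-0.798  0.207  1.54   0.142  1.795  1.436] F [ 0.059 -0.969  0.467] open 1.0014329186960123
[  3.191 -12.279   0.866  18.789 -11.638  51.185]
```

Emit:
arm_command(series=[3.2, -12.3, 0.9, 5, -3, 12, 0, 3.2, -12.3, 0.9, 8, -5, 20, 0, 3.2, -12.3, 0.9, 11, -7, 30, 0, 3.2, -12.3, 0.9, 15, -9, 40, 0, 3.2, -12.3, 0.9, 18.8, -11.6, 51.2, 0, 3.2, -12.3, 0.9, 18.8, -11.6, 51.2, 0, 3.2, -12.3, 0.9, 18.8, -11.6, 51.2, 0, 3.2, -12.3, 0.9, 18.8, -11.6, 51.2, 0, 3.2, -12.3, 0.9, 18.8, -11.6, 51.2, 0, 3.2, -12.3, 0.9, 18.8, -11.6, 51.2, 0])

```text
time: 1.82
eef_pos: [0.5822, -0.2259, 0.3288]
tcp_rot: [-0.646, 0.683, 0.233, 0.249]
contact_force: [-0.2, -0.0, -0.2]
opening: 0.998
finger_force: 0.0
```

```bash
python3 - <<'E'
from h import *
Q=W([-.30,0,.33]);print(rel(Q,RB))
print(rel(W(pivot+.042*up+.11*n),RB))
c=vision.read_camera('wrist');cv2.imwrite('pics/w1.png',c['color'])
s=telemetry.get_state();pickle.dump((c,s),open('w1.pkl','wb'))
E
```

```text
t 1.8167 pos [ 0.582 -0.226  0.329] st [-0.302  0.002  0.329] q [-0.739  0.294  1.495  0.539  1.8    2.461] F [-0.159 -0.043 -0.21 ] open 0.9977320109334787
[-0.198 -0.17   0.011  0.099 -0.077  0.377]
t 1.8167 pos [ 0.582 -0.226  0.329] st [-0.302  0.002  0.329] q [-0.739  0.294  1.495  0.539  1.8    2.461] F [-0.159 -0.043 -0.21 ] open 0.9977320109334787
[-3.721 -0.226 19.442  0.099 -0.077  0.377]
```

View pics/w1.png

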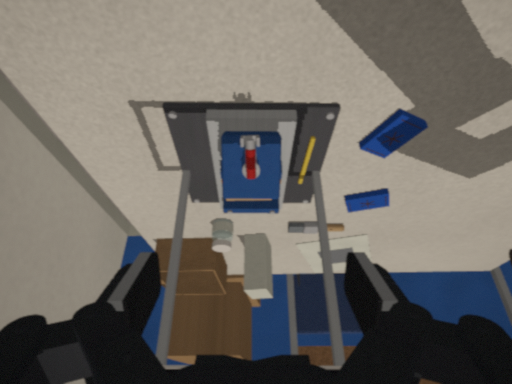

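The wrist view shows the cheeks at about (250,142), the red handle running to about (251,178) and the hub at (251,170). The crank therefore stands at about angle 0, with the handle folded. Next I'll compare this with the model.

```bash
cat >> h.py <<'E'
def pw(c,s,P):
    Tt=np.eye(4);Tt[:3,:3]=Ro.from_quat(s['tcp_rot']).as_matrix();Tt[:3,3]=s['eef_pos']
    M=np.linalg.inv(Tt@c['T_tool_cam'])
    return cv2.projectPoints(np.float64(P).reshape(-1,1,3),M[:3,:3],M[:3,3],c['K'],None)[0].reshape(-1,2)
E
python3 - <<'E'
from h import *
c,s=pickle.load(open('w1.pkl','rb'))
print('pred pivot,end,hubtop',pw(c,s,[W(pivot),W(pivot+.052*up),W(hub+.014*n)]))
I=c['color'].astype(int);m=(I[:,:,2]>120)&(I[:,:,1]<60)&(I[:,:,0]<60);m[:100]=0;m[260:]=0
y,x=np.nonzero(m);print('red',x.min(),x.max(),y.min(),y.max(),x.mean(),y.mean())
print([ (k,x[y==k].mean()) for k in (y.min()+2,y.max()-2)])
print('pred red 10,31,52',pw(c,s,[W(pivot+a*up) for a in (.01,.031,.052)]))
E
```

```text
pred pivot,end,hubtop [[251.02  143.167]
 [250.801 178.981]
 [250.849 171.509]]
red 247 254 150 178 250.60504201680672 165.30252100840337
[(np.int64(152), np.float64(250.5)), (np.int64(176), np.float64(250.5))]
pred red 10,31,52 [[250.977 150.254]
 [250.888 164.822]
 [250.801 178.981]]
```

Emit:
arm_command(series=[-3.7, -0.2, 4, 0.1, -0.1, 0.4, 0.4, -3.7, -0.2, 8, 0.1, -0.1, 0.4, 0.4, -3.7, -0.2, 12, 0.1, -0.1, 0.4, 0.4, -3.7, -0.2, 16, 0.1, -0.1, 0.4, 0.4, -3.7, -0.2, 20, 0.1, -0.1, 0.4, 0.4, -3.7, -0.2, 23, 0.1, -0.1, 0.4, 0.4, -3.7, -0.2, 25, 0.1, -0.1, 0.4, 0.4, -3.7, -0.2, 25.5, 0.1, -0.1, 0.4, 0.4, -3.7, -0.2, 25.5, 0.1, -0.1, 0.4, 0.4, -3.7, -0.2, 25.5, 0.1, -0.1, 0.4, 0.4])

```text
time: 2.7
eef_pos: [0.5972, -0.0347, 0.1587]
tcp_rot: [-0.643, 0.685, 0.233, 0.25]
contact_force: [-0.0, -0.5, 1.0]
opening: 0.598
finger_force: 0.0
```

```bash
python3 - <<'E'
from h import *
print(rel(W(pivot+.042*up-.012*n),RB))
c=vision.read_camera('wrist');cv2.imwrite('pics/w2.png',c['color'])
s=telemetry.get_state()
print('pred red 10,31,52',pw(c,s,[W(pivot+a*up) for a in (.01,.031,.052)]))
I=c['color'].astype(int);m=(I[:,:,2]>120)&(I[:,:,1]<60)&(I[:,:,0]<60);
y,x=np.nonzero(m);print('red',x.min(),x.max(),y.min(),y.max(),x.mean(),y.mean())
E
```

```text
t 2.7 pos [ 0.597 -0.035  0.159] st [-0.11  -0.001  0.159] q [-0.484  0.299  1.816  0.639  1.396  2.486] F [-0.003 -0.475  0.974] open 0.5980494873720941
[ 0.053  0.134  6.297 -0.12  -0.036  0.029]
pred red 10,31,52 [[255.744 167.855]
 [255.611 199.635]
 [255.485 229.463]]
red 243 264 166 230 254.10793933987512 198.40767172167708
```

View pics/w2.png

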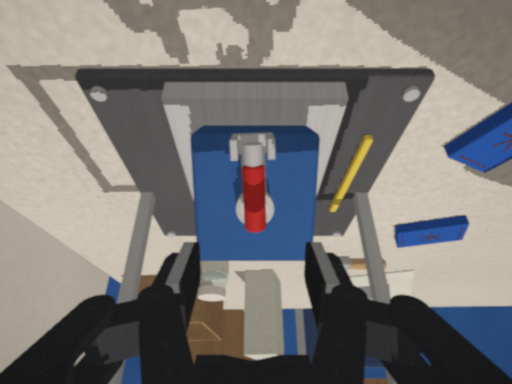

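Within 1.5 px of the prediction: handle at (254,198) and centred between the fingers. Now I go down and grip.

Emit:
arm_command(series=[0, 0.1, 2, 0, 0, 0, 0.5, 0, 0.1, 4, 0, 0, 0, 0.5, 0, 0.1, 5.5, 0, 0, 0, 0.5, 0, 0.1, 6.2, 0, 0, 0, 0.5, 0, 0.1, 6.2, 0, 0, 0, 0.6, 0, 0.1, 6.2, 0, 0, 0, 0.75, 0, 0.1, 6.2, 0, 0, 0, 0.9, 0, 0.1, 6.2, 0, 0, 0, 1, 0, 0.1, 6.2, 0, 0, 0, 1, 0, 0.1, 6.2, 0, 0, 0, 1], force=25)

```text
time: 3.58
eef_pos: [0.5985, 0.005, 0.111]
tcp_rot: [-0.643, 0.686, 0.233, 0.25]
contact_force: [-0.2, -0.9, 1.3]
opening: 0.15
finger_force: 24.5
```

```bash
python3 - <<'E'
from h import *
print(rel(W(pivot+.042*up-.012*n),RB))
for a in range(0,101,10):
    r=np.radians(a); print(a, (4.2*np.array([-(np.cos(r)-1),-np.sin(r)])).round(2))
E
```

```text
t 3.5833 pos [0.599 0.005 0.111] st [-0.07   0.     0.111] q [-0.424  0.345  1.858  0.676  1.295  2.471] F [-0.241 -0.937  1.267] open 0.1503868661445793
[ 0.028 -0.005  0.085 -0.139 -0.018 -0.045]
0 [-0. -0.]
10 [ 0.06 -0.73]
20 [ 0.25 -1.44]
30 [ 0.56 -2.1 ]
40 [ 0.98 -2.7 ]
50 [ 1.5  -3.22]
60 [ 2.1  -3.64]
70 [ 2.76 -3.95]
80 [ 3.47 -4.14]
90 [ 4.2 -4.2]
100 [ 4.93 -4.14]
```

Emit:
arm_command(series=[0.06, 0, -0.73, 0, 0, 0, 1, 0.25, 0, -1.44, 0, 0, 0, 1, 0.56, 0, -2.1, 0, 0, 0, 1, 0.98, 0, -2.7, 0, 0, 0, 1, 1.5, 0, -3.22, 0, 0, 0, 1, 2.1, 0, -3.64, 0, 0, 0, 1, 2.76, 0, -3.95, 0, 0, 0, 1, 3.47, 0, -4.14, 0, 0, 0, 1, 4.2, 0, -4.2, 0, 0, 0, 1, 4.2, 0, -4.2, 0, 0, 0, 1])

```text
time: 4.42
eef_pos: [0.5956, -0.0548, 0.1179]
tcp_rot: [-0.642, 0.686, 0.233, 0.252]
contact_force: [0.6, -0.2, 5.6]
opening: 0.153
finger_force: 24.7
```

```bash
python3 - <<'E'
from h import *
print(rel(W(pivot+.042*n-.012*n),RB))
c=vision.read_camera('wrist');cv2.imwrite('pics/w3.png',c['color'])
s=telemetry.get_state();print(s['finger_force'])
print('pred red 10,31,52',pw(c,s,[W(pivot+a*n) for a in (.0,.01,.031,.052)]))
E
```

```text
t 4.4167 pos [ 0.596 -0.055  0.118] st [-0.13  -0.001  0.118] q [-0.516  0.364  1.819  0.638  1.357  2.424] F [ 0.57  -0.209  5.577] open 0.15257717936832083
[ 0.091  0.086  0.261 -0.28   0.162 -0.083]
24.704261668121035
pred red 10,31,52 [[254.531 227.048]
 [254.577 234.45 ]
 [254.692 252.819]
 [254.839 276.344]]
```

View pics/w3.png

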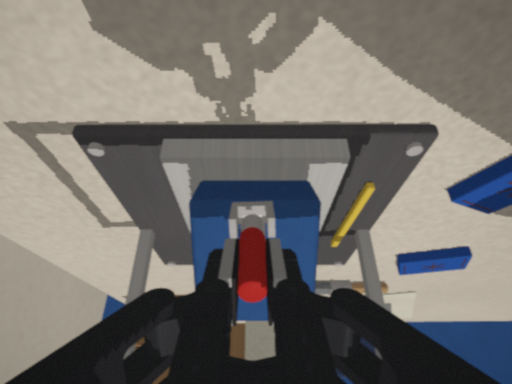

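The handle is gripped and nearly out, but its free-end circle at (252,289) against a predicted 276 suggests a few degrees short. I'll press it on against its stop.

Emit:
arm_command(series=[0.3, 0, 0, 0, 0, 0, 1, 0.6, 0, 0, 0, 0, 0, 1, 0.6, 0, 0, 0, 0, 0, 1])

```text
time: 4.72
eef_pos: [0.5955, -0.059, 0.1146]
tcp_rot: [-0.642, 0.686, 0.233, 0.252]
contact_force: [1.3, 0.5, 6.8]
opening: 0.149
finger_force: 25.0
```

```bash
cat >> h.py <<'E'
def F():
    s=telemetry.get_state(); R=Ro.from_quat(s['tcp_rot']); return R.inv().apply(s['contact_force'])
E
python3 - <<'E'
from h import *
print(rel(W(pivot+.042*n-.012*n),RB),'Ftool',F())
E
```

```text
t 4.7167 pos [ 0.595 -0.059  0.115] st [-0.134 -0.001  0.115] q [-0.522  0.371  1.817  0.636  1.356  2.416] F [1.31  0.541 6.827] open 0.1491540337707335
[-0.447  0.099  0.28  -0.288  0.164 -0.045] Ftool [-4.88  -1.294 -4.809]
```

Emit:
arm_command(series=[0.25, 0, 0, 0, 0, 0, 1, 0.4, 0, 0, 0, 0, 0, 1, 0.4, 0, 0, 0, 0, 0, 1])

```text
time: 4.97
eef_pos: [0.5953, -0.0616, 0.1122]
tcp_rot: [-0.642, 0.685, 0.234, 0.252]
contact_force: [2.5, 1.2, 6.7]
opening: 0.146
finger_force: 25.0
```

```bash
python3 - <<'E'
from h import *
print(rel(W(pivot+.042*n-.012*n),RB),'Ftool',F())
c=vision.read_camera('wrist');cv2.imwrite('pics/w4.png',cv2.resize(c['color'][180:330,160:350],None,fx=3,fy=3,interpolation=cv2.INTER_CUBIC))
s=telemetry.get_state()
print(pw(c,s,[W(pivot+a*n) for a in (.0,.01,.031,.052)]))
E
```

```text
t 4.9667 pos [ 0.595 -0.062  0.112] st [-0.137 -0.001  0.112] q [-0.526  0.376  1.815  0.636  1.356  2.411] F [2.48  1.209 6.657] open 0.14616901174967137
[-0.8    0.099  0.263 -0.28   0.214 -0.036] Ftool [-5.341 -2.416 -4.192]
[[254.775 240.396]
 [254.832 248.397]
 [254.973 268.198]
 [255.152 293.446]]
```

View pics/w4.png

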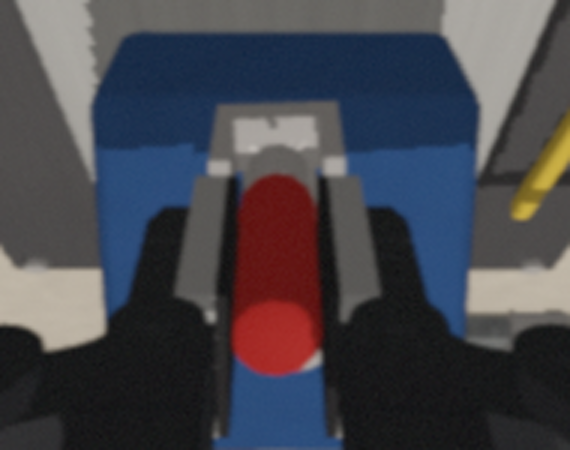

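The end circle at (252,292) now matches the fully-out prediction of 293. Next I regrip deeper, centred on the handle.

Emit:
arm_command(series=[0, 0, 0, 0, 0, 0, 0.8, 0, 0, 0, 0, 0, 0, 0.7, -0.4, 0, 0.4, 0, 0, 0, 0.7, -0.8, 0, 1, 0, 0, 0, 0.7, -0.8, 0, 1, 0, 0, 0, 0.7, -0.8, 0, 1, 0, 0, 0, 0.85, -0.8, 0, 1, 0, 0, 0, 1, -0.8, 0, 1, 0, 0, 0, 1, -0.8, 0, 1, 0, 0, 0, 1], force=50)

```text
time: 5.77
eef_pos: [0.5947, -0.048, 0.1058]
tcp_rot: [-0.642, 0.686, 0.234, 0.25]
contact_force: [4.7, 3.6, -3.2]
opening: 0.147
finger_force: 48.6
```

```bash
python3 - <<'E'
from h import *
print(rel(W(pivot+.022*n),RB),'Ftool',F())
for a in range(0,181,10):
    r=np.radians(a); print(a, (4.5*np.array([np.cos(r)-1,np.sin(r)])).round(2),end=';')
c=vision.read_camera('wrist');s=telemetry.get_state()
cv2.imwrite('pics/w5.png',c['color'])
I=c['color'].astype(int);m=(I[:,:,2]>100)&(I[:,:,1]<60)&(I[:,:,0]<60);y,x=np.nonzero(m);print('red',x.min(),x.max(),y.min(),y.max())
print(pw(c,s,[W(pivot+a*n-.007*up) for a in (.0,.01,.031,.052)]))
E
```

```text
t 5.7667 pos [ 0.595 -0.048  0.106] st [-0.123  0.     0.106] q [-0.506  0.376  1.829  0.642  1.336  2.418] F [ 4.654  3.577 -3.22 ] open 0.1468821582215132
[-0.176 -0.046 -0.297 -0.107  0.042 -0.122] Ftool [-0.896 -4.407  4.959]
0 [0. 0.];10 [-0.07  0.78];20 [-0.27  1.54];30 [-0.6   2.25];40 [-1.05  2.89];50 [-1.61  3.45];60 [-2.25  3.9 ];70 [-2.96  4.23];80 [-3.72  4.43];90 [-4.5  4.5];100 [-5.28  4.43];110 [-6.04  4.23];120 [-6.75  3.9 ];130 [-7.39  3.45];140 [-7.95  2.89];150 [-8.4   2.25];160 [-8.73  1.54];170 [-8.93  0.78];180 [-9.  0.];red 236 267 239 312
[[252.143 230.176]
 [252.116 238.367]
 [252.048 258.996]
 [251.959 286.063]]
```

Emit:
arm_command(series=[-0.1, 0, -0.2, 0, 0, 0, 1, -0.17, 0.78, -0.2, 0, 0, 0, 1, -0.37, 1.54, -0.2, 0, 0, 0, 1, -0.7, 2.25, -0.2, 0, 0, 0, 1, -1.15, 2.89, -0.2, 0, 0, 0, 1, -1.71, 3.45, -0.2, 0, 0, 0, 1, -2.35, 3.9, -0.2, 0, 0, 0, 1, -2.35, 3.9, -0.2, 0, 0, 0, 1])

```text
time: 6.48
eef_pos: [0.556, -0.0275, 0.1211]
tcp_rot: [-0.642, 0.686, 0.234, 0.25]
contact_force: [6.5, 7.7, -9.8]
opening: 0.147
finger_force: 49.5
```

```bash
cat >> h.py <<'E'
def crank(dz=.02):
    s=telemetry.get_state()
    v=RB.T@(s['eef_pos']-W(hub)); e=(Ro.from_quat(s['tcp_rot']).inv()*Ro.from_matrix(RB)).as_rotvec(degrees=True)
    print('t',s['time'],'in hub frame mm',v*1e3,'r',np.hypot(*v[:2])*1e3,'ang',np.degrees(np.arctan2(v[1],v[0])),'roterr',e,'Ft',F(),'tau',s['wrist_torque'],'q',s['qpos'],'ff',s['finger_force'])
E
python3 -c "
from h import *
crank()"
```

```text
t 6.4833 in hub frame mm [ 23.039  40.406 -49.177] r 46.513139772724266 ang 60.30828430546051 roterr [-0.082  0.044 -0.18 ] Ft [ 0.108 -5.933 12.758] tau [-0.343 -0.735 -0.671] q [-0.507  0.271  1.933  0.641  1.338  2.419] ff 49.47944317193105
```

```bash
python3 - <<'E'
from h import *
for a0 in (60,160,260,360):
    print('from',a0)
    for a in range(a0+10,a0+101,10): print((4.5*np.array([np.cos(np.radians(a))-np.cos(np.radians(a0)),np.sin(np.radians(a))-np.sin(np.radians(a0))])).round(2),end='')
E
```

```text
from 60
[-0.71  0.33][-1.47  0.53][-2.25  0.6 ][-3.03  0.53][-3.79  0.33][-4.5  0. ][-5.14 -0.45][-5.7 -1. ][-6.15 -1.65][-6.48 -2.36]from 160
[-0.2  -0.76][-0.27 -1.54][-0.2  -2.32][-0.   -3.08][ 0.33 -3.79][ 0.78 -4.43][ 1.34 -4.99][ 1.98 -5.44][ 2.69 -5.77][ 3.45 -5.97]from 260
[ 0.78 -0.07][ 1.56 -0.  ][2.32 0.2 ][3.03 0.53][3.67 0.98][4.23 1.54][4.68 2.18][5.01 2.89][5.21 3.65][5.28 4.43]from 360
[-0.07  0.78][-0.27  1.54][-0.6   2.25][-1.05  2.89][-1.61  3.45][-2.25  3.9 ][-2.96  4.23][-3.72  4.43][-4.5  4.5][-5.28  4.43]
```

Emit:
arm_command(series=[-0.71, 0.33, 0.15, 0, 0, 0, 1, -1.47, 0.53, 0.15, 0, 0, 0, 1, -2.25, 0.6, 0.15, 0, 0, 0, 1, -3.03, 0.53, 0.15, 0, 0, 0, 1, -3.79, 0.33, 0.15, 0, 0, 0, 1, -4.5, 0, 0.15, 0, 0, 0, 1, -4.5, 0, 0.15, 0, 0, 0, 1])

```text
time: 7.07
eef_pos: [0.559, 0.0065, 0.1496]
tcp_rot: [-0.643, 0.686, 0.233, 0.249]
contact_force: [5.7, 0.0, -11.0]
opening: 0.149
finger_force: 50.0
```

```bash
python3 -c "
from h import *
crank()
for n in ('side','top','wrist'): cv2.imwrite(f'pics/{n}6.png',vision.read_camera(n)['color'])
a=cv2.imread('pics/side6.png')[120:300,170:330];b=cv2.imread('pics/top6.png')[90:225,180:300]
cv2.imwrite('pics/mid.png',np.hstack([cv2.resize(a,(400,450),interpolation=2),cv2.resize(b,(400,450),interpolation=2)]))"
```

```text
t 7.0667 in hub frame mm [-21.322  39.545 -49.044] r 44.926816285425815 ang 118.33334186953161 roterr [-0.054 -0.116 -0.117] Ft [ 6.742 -5.69   8.688] tau [-1.556 -0.565 -0.592] q [-0.45   0.214  1.94   0.655  1.348  2.488] ff 50.031758068407726
```

View pics/mid.png

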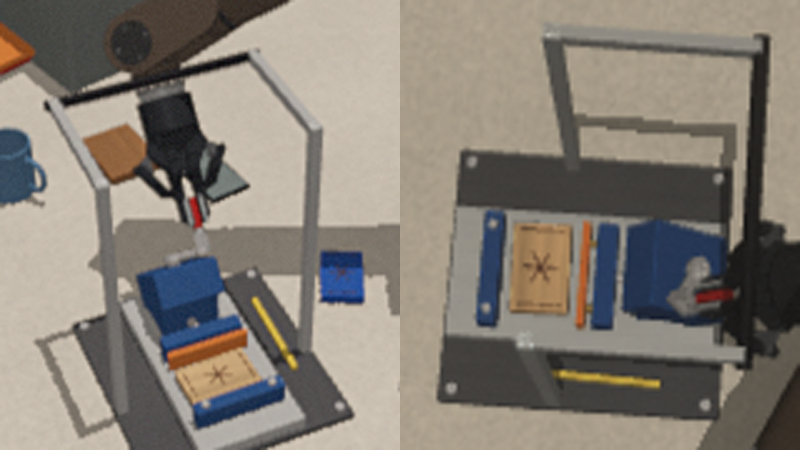

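The crank turns and the pad advances in the top view, with the hand clear under the bar. The plaque lies still between pad and stop.

Emit:
arm_command(series=[-0.64, -0.45, 0, 0, 0, 0, 1, -1.2, -1, 0, 0, 0, 0, 1, -1.65, -1.65, 0, 0, 0, 0, 1, -1.98, -2.36, 0, 0, 0, 0, 1, -2.18, -3.12, 0, 0, 0, 0, 1, -2.25, -3.9, 0, 0, 0, 0, 1, -2.25, -3.9, 0, 0, 0, 0, 1])

```text
time: 7.8
eef_pos: [0.5981, 0.0212, 0.1639]
tcp_rot: [-0.643, 0.685, 0.236, 0.248]
contact_force: [-2.3, -3.9, -12.7]
opening: 0.151
finger_force: 50.3
```

```bash
python3 -c "
from h import *
crank()"
```

```text
t 7.8 in hub frame mm [-43.687   1.473 -49.02 ] r 43.71164384153297 ang 178.0688027579392 roterr [ 0.273  0.012 -0.124] Ft [11.317  1.996  7.14 ] tau [-2.203  0.389  0.208] q [-0.399  0.267  1.845  0.668  1.36   2.549] ff 50.27005098286736
```

Emit:
arm_command(series=[0.12, 0, 0.1, 0, 0, 0, 1, 0.19, -0.78, 0.1, 0, 0, 0, 1, 0.39, -1.54, 0.1, 0, 0, 0, 1, 0.72, -2.25, 0.1, 0, 0, 0, 1, 1.17, -2.89, 0.1, 0, 0, 0, 1, 1.73, -3.45, 0.1, 0, 0, 0, 1, 2.37, -3.9, 0.1, 0, 0, 0, 1, 3.08, -4.23, 0.1, 0, 0, 0, 1, 3.84, -4.43, 0.1, 0, 0, 0, 1, 4.62, -4.5, 0.1, 0, 0, 0, 1])

```text
time: 8.63
eef_pos: [0.6417, -0.0123, 0.1383]
tcp_rot: [-0.642, 0.683, 0.239, 0.253]
contact_force: [-2.7, 9.5, -1.9]
opening: 0.149
finger_force: 50.3
```

```bash
python3 -c "
from h import *
crank()"
```

```text
t 8.6333 in hub frame mm [ -3.715 -44.165 -49.099] r 44.32144596811468 ang -94.80811778423653 roterr [0.131 0.788 0.031] Ft [-5.807  3.243  7.523] tau [0.436 0.375 0.342] q [-0.424  0.402  1.727  0.673  1.366  2.516] ff 50.26911616048892
```

Emit:
arm_command(series=[0.78, 0.07, 0.1, 0, 0, 0, 1, 1.54, 0.27, 0.1, 0, 0, 0, 1, 2.25, 0.6, 0.1, 0, 0, 0, 1, 2.89, 1.05, 0.1, 0, 0, 0, 1, 3.45, 1.61, 0.1, 0, 0, 0, 1, 3.9, 2.25, 0.1, 0, 0, 0, 1, 4.23, 2.96, 0.1, 0, 0, 0, 1, 4.43, 3.72, 0.1, 0, 0, 0, 1, 4.5, 4.5, 0.1, 0, 0, 0, 1, 4.5, 4.5, 0.1, 0, 0, 0, 1])

```text
time: 9.47
eef_pos: [0.5964, -0.0478, 0.1062]
tcp_rot: [-0.642, 0.686, 0.232, 0.252]
contact_force: [4.7, 0.6, -12.4]
opening: 0.15
finger_force: 50.2
```

```bash
python3 -c "
from h import *
crank()
I=vision.read_camera('top')['color'];cv2.imwrite('pics/top7.png',I)
c=d['top'];R=cv2.Rodrigues(c['rvec'])[0];C=-R.T@c['tvec']
# rectify plane z=.046 (plaque top) station frame, 0.5 mm/px
def rect(I,z):
    P=world(p,[[a,b,z] for a,b in((0,-.07),(.2,-.07),(.2,.07),(0,.07))]);q=proj('top',P).astype(np.float32)
    H=cv2.getPerspectiveTransform(q,np.float32([[0,0],[400,0],[400,280],[0,280]]));return cv2.warpPerspective(I,H,(400,280),flags=cv2.INTER_CUBIC)
for J,nm in((d['top']['color'],'before'),(I,'now')):
  for z in(.046,.058):
    r=rect(J,z)[90:190].mean(0) # y -25..25
    print(nm,z);print(r[60:330:2].astype(int).tolist() if nm=='now' and z==.046 else '')
    hsv=cv2.cvtColor(rect(J,z),cv2.COLOR_BGR2HSV)[70:210]
    o=((hsv[...,0]<14)&(hsv[...,1]>190)).mean(0);w=((hsv[...,0]>10)&(hsv[...,0]<25)&(hsv[...,1]>70)&(hsv[...,1]<185)).mean(0);b=((hsv[...,0]>100)&(hsv[...,0]<125)&(hsv[...,1]>120)).mean(0)
    for k,m in(('orange',o),('wood',w),('blue',b)):
      i=np.nonzero(m>.5)[0]; print(k,[ (g[0]/2,g[-1]/2) for g in np.split(i,np.nonzero(np.diff(i)>2)[0]+1) if len(g)])
"
```

```text
t 9.4667 in hub frame mm [ 46.199  -1.219 -49.156] r 46.215297670702945 ang -1.510854783479931 roterr [-0.425  0.014 -0.053] Ft [ 7.246 -4.537 10.129] tau [-1.908 -0.285 -0.375] q [-0.505  0.376  1.828  0.646  1.332  2.418] ff 50.18034972570604
before 0.046

orange [(np.float64(41.0), np.float64(42.0))]
wood [(np.float64(36.5), np.float64(39.0)), (np.float64(44.0), np.float64(47.0)), (np.float64(67.0), np.float64(128.5))]
blue [(np.float64(0.0), np.float64(28.0)), (np.float64(142.5), np.float64(159.0))]
before 0.058

orange [(np.float64(40.5), np.float64(41.5))]
wood [(np.float64(35.5), np.float64(38.0)), (np.float64(43.0), np.float64(46.5)), (np.float64(66.0), np.float64(127.0))]
blue [(np.float64(0.0), np.float64(27.5)), (np.float64(141.0), np.float64(157.5))]
now 0.046
[[131, 139, 143], [131, 139, 143], [132, 140, 144], [134, 143, 147], [136, 145, 149], [133, 142, 147], [125, 133, 136], [112, 116, 118], [97, 96, 95], [87, 77, 73], [85, 66, 56], [88, 62, 47], [94, 62, 44], [98, 63, 43], [99, 63, 43], [99, 63, 43], [98, 63, 43], [98, 63, 43], [98, 63, 44], [98, 63, 44], [98, 63, 44]
[... 1499 characters left out ...]
 [99, 65, 46], [98, 65, 46], [98, 65, 46], [98, 65, 46], [98, 65, 46], [98, 65, 46], [98, 65, 46], [98, 64, 46], [98, 64, 45], [98, 63, 44], [98, 62, 42], [98, 63, 43], [99, 68, 50], [102, 78, 64], [108, 94, 85], [116, 112, 108], [125, 129, 130], [134, 141, 144]]
orange []
wood [(np.float64(67.5), np.float64(70.0)), (np.float64(75.5), np.float64(138.5))]
blue [(np.float64(0.0), np.float64(7.0)), (np.float64(41.5), np.float64(59.5)), (np.float64(142.5), np.float64(159.0))]
now 0.058

orange []
wood [(np.float64(66.5), np.float64(69.0)), (np.float64(74.5), np.float64(137.0))]
blue [(np.float64(0.0), np.float64(7.0)), (np.float64(40.5), np.float64(58.5)), (np.float64(141.0), np.float64(157.5))]
```

The plaque has been pushed to within about 2 mm of the stop (its edge is at 138 mm, the stop at 140). The pad is still unpressed. I go on by 60°.

Emit:
arm_command(series=[-0.07, 0.78, 0, 0, 0, 0, 1, -0.27, 1.54, 0, 0, 0, 0, 1, -0.6, 2.25, 0, 0, 0, 0, 1, -1.05, 2.89, 0, 0, 0, 0, 1, -1.61, 3.45, 0, 0, 0, 0, 1, -2.25, 3.9, 0, 0, 0, 0, 1, -2.25, 3.9, 0, 0, 0, 0, 1, -2.25, 3.9, 0, 0, 0, 0, 1])

```text
time: 10.18
eef_pos: [0.5565, -0.0275, 0.1209]
tcp_rot: [-0.643, 0.685, 0.235, 0.25]
contact_force: [-2.5, -2.9, -5.8]
opening: 0.147
finger_force: 51.0
```

```bash
cat >> h.py <<'E'
def rect(I,z):
    P=world(p,[[a,b,z] for a,b in((0,-.07),(.2,-.07),(.2,.07),(0,.07))]);q=proj('top',P).astype(np.float32)
    H=cv2.getPerspectiveTransform(q,np.float32([[0,0],[400,0],[400,280],[0,280]]));return cv2.warpPerspective(I,H,(400,280),flags=cv2.INTER_CUBIC)
def segs(I,z):
    hsv=cv2.cvtColor(rect(I,z),cv2.COLOR_BGR2HSV)[70:210]
    H,s_=hsv[...,0],hsv[...,1]
    o=((H<16)&(s_>170)).mean(0);b=((H>100)&(H<125)&(s_>100)).mean(0);g=(s_<60).mean(0);w=((H>10)&(H<25)&(s_>70)&(s_<170)).mean(0)
    for k,m in(('orange',o),('wood',w),('blue',b),('grey',g)):
      i=np.nonzero(m>.5)[0]; print(z,k,[ (float(q[0]/2),float(q[-1]/2)) for q in np.split(i,np.nonzero(np.diff(i)>2)[0]+1) if len(q)])
E
python3 -c "
from h import *
crank()
I=vision.read_camera('top')['color'];cv2.imwrite('pics/top8.png',I)
for J in (cv2.imread('pics/top7.png'),I): segs(J,.058); segs(J,.046)"
```

```text
t 10.1833 in hub frame mm [ 23.232  39.892 -48.971] r 46.16373231993421 ang 59.78447403564943 roterr [ 0.018  0.127 -0.028] Ft [6.105 2.344 2.488] tau [-1.275  0.428  0.26 ] q [-0.507  0.273  1.931  0.641  1.339  2.417] ff 50.99231638567289
0.058 orange [(69.5, 75.5)]
0.058 wood [(66.5, 68.5), (76.0, 137.0)]
0.058 blue [(0.0, 7.5), (40.0, 59.0), (140.5, 158.0)]
0.058 grey [(9.0, 38.5), (60.5, 66.0), (138.0, 139.0), (159.5, 199.5)]
0.046 orange [(70.5, 76.5)]
0.046 wood [(67.5, 69.5), (77.0, 138.5)]
0.046 blue [(0.0, 7.5), (40.5, 60.0), (142.0, 159.5)]
0.046 grey [(9.5, 39.0), (61.5, 67.0), (139.5, 140.5), (161.0, 199.5)]
0.058 orange [(70.5, 77.0)]
0.058 wood [(69.0, 70.0), (77.5, 138.0)]
0.058 blue [(0.0, 7.5), (45.5, 64.5), (141.0, 158.0)]
0.058 grey [(9.0, 44.0), (66.0, 67.5), (138.5, 140.0), (159.5, 199.5)]
0.046 orange [(71.5, 78.0)]
0.046 wood [(69.5, 70.5), (78.5, 139.5)]
0.046 blue [(0.0, 7.5), (46.0, 65.5), (142.5, 159.5)]
0.046 grey [(9.0, 45.0), (67.0, 68.5), (140.0, 141.5), (161.0, 199.5)]
```

The jaw advanced 5.5 mm while the pad moved only about 1.5 mm, so the pad is pressed in about 4 mm: half travel. Release and back out along the normal.

Emit:
arm_command(series=[0, 0, 0, 0, 0, 0, 0.8, 0, 0, 0, 0, 0, 0, 0.6, 0, 0, 0, 0, 0, 0, 0.5, 0, 0, 0, 0, 0, 0, 0.5, 0, 0, -1.5, 0, 0, 0, 0.5, 0, 0, -4, 0, 0, 0, 0.5, 0, 0, -7, 0, 0, 0, 0.5, 0, 0, -10, 0, 0, 0, 0.5, 0, 0, -12, 0, 0, 0, 0.5, 0, 0, -12, 0, 0, 0, 0.5])

```text
time: 11.07
eef_pos: [0.554, -0.108, 0.2161]
tcp_rot: [-0.643, 0.686, 0.23, 0.251]
contact_force: [0.7, -0.6, 0.4]
opening: 0.497
finger_force: 0.0
```

```bash
python3 -c "
from h import *
crank()
I=vision.read_camera('top')['color'];cv2.imwrite('pics/top9.png',I)
segs(I,.058); segs(I,.046)
c=vision.read_camera('wrist');s=telemetry.get_state()
r=np.radians(61); pv=hub+.0012*-up+.045*(np.cos(r)*-up+np.sin(r)*np.array([0,1,0]))+.03*n
print(pw(c,s,[W(pv),W(pv+.052*n)]))
cv2.imwrite('pics/fin.png',np.hstack([cv2.resize(c['color'][100:300,150:350],(400,400)),cv2.resize(I[110:210,185:285],(400,400),interpolation=2)]))"
```

```text
t 11.0667 in hub frame mm [  23.624   37.328 -173.638] r 44.17487982190553 ang 57.67141755912844 roterr [-0.504 -0.161  0.085] Ft [ 0.199 -0.744 -0.626] tau [-0.315 -0.012  0.016] q [-0.626  0.201  1.818  0.579  1.539  2.436] ff 0.0
0.058 orange [(70.5, 77.0)]
0.058 wood [(68.5, 70.0), (77.5, 138.0)]
0.058 blue [(0.0, 7.5), (45.5, 64.5), (141.0, 158.0)]
0.058 grey [(9.0, 44.0), (66.0, 67.5), (138.5, 140.0), (159.5, 199.5)]
0.046 orange [(71.5, 78.0)]
0.046 wood [(69.5, 70.5), (78.5, 139.5)]
0.046 blue [(0.0, 7.5), (46.0, 65.5), (142.5, 159.5)]
0.046 grey [(9.0, 45.0), (67.0, 68.5), (140.0, 141.5), (161.0, 199.5)]
[[252.727 180.652]
 [252.713 199.935]]
```

View pics/fin.png

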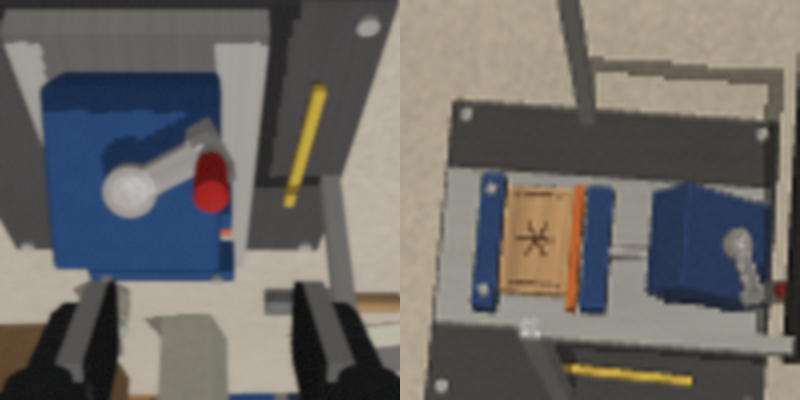

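The handle stands out, with its end at (210,190) in the left crop. The plaque sits tight between the half-pressed pad and the stop, and the hand is clear.

```bash
python3 -c "
from plant import ctrl
print(ctrl.sign_off())"
```

```text
the job is handed in; nothing more can be done
None
```

I handed the job in at about 11 s: the handle is fully out, and the plaque is clamped against the rear stop with the pad pressed in about 4 of its 8 mm (roughly 24 N, worked out from camera positions, not measured directly). The hand is clear; the sign-off returned no verdict.

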